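# Set a tip box against the flip stop of a loading lane

## Robot

A 6-joint arm with a two-finger parallel gripper is mounted at the origin on a cart in front of the work surface, level with it; the furniture and walls round the work are solid. World frame = base frame: x ahead of the robot, y to its left, z up, the work surface at z = 0. Lengths are in mm, angles in rad, forces in N, time in s.
With the tool pointing down it reaches from about 275 to 1000 mm from the base axis. Payload 8.4 kg.
Tool frame: the origin (TCP) lies midway between the tips of the shut fingers; the grasp point (between the pads) lies r.grip_point_offset behind it (r.grip_point_offset is the distance from the TCP to the grasp point, in mm); z points along the fingers, y is the direction in which the jaws open and shut (so a half turn about z gives the same grasp; the last joint's range is limited). The gripper opens to 85 mm and grips with 20 to 120 N. Pads are 22 mm wide; open, the fingers measure 114 mm over their backs; the gripper's body (76 mm by 85 mm) begins 54 mm behind the grasp point. The pads swing forward as they close: fully open they stand 13 mm farther back than shut.
Start: joints at [-1.273, 0.353, 1.633, -0, 1.155, -0.002], TCP at [184.579, -597.125, 231.281] pointing down, gripper open.
Joint ranges: [-2.63, 2.63], [-0.92, 2.1], [0.06, 2.66], [-1.3, 4.44], [0, 2.69], [-3.02, 3.02]. Speed limits (rad/s): [2.22, 2.22, 2.79, 3.14, 3.14, 3.14].

## Interface

Orientations are given as [roll, pitch, yaw] about the fixed x, y, z axes, in that order (R = Rz(yaw) Ry(pitch) Rx(roll)).
In Python, from rig import r gives the robot as it stands.
- The arm moves only by the tool move_arm, never from a script. Its argument "targets" is one flat list of numbers, 5 for each row, row after row: the gripper's target within -1 to 1 (fully open at 1, half-way at 0, shut at -1), then the shift along the tool's x, y, z in cm, then the turn about the tool's z in degrees. In form: [gripper, tx, ty, tz, turn, gripper, tx, ty, tz, turn, ...]. A call has 1 to 10 rows; each row is the pose to reach, as a shift and turn from the pose commanded when the call began, along the tool's axes at that moment; what a row does not reach only later rows make up. A row lasts 1/10 s, in which the tool goes at most 50 mm and 8.59 degrees, less where a joint would pass 70% of its speed; a pose out of reach is approached as far as the arm can. A call with a gripper value outside its range is refused whole. The fingers move at their own pace and stop on an object; "squeeze" is the grip in N (left out, the last holds). Time passes only in rows, so rows that repeat a pose let the fingers close. It gives the time, the measured TCP pose, the force and the opening at its end, in the units of the state.
- r.sense(): the state, without advancing time (a new reading comes with each control period).
- r.grab_frame(name): name is "scene" or "side" or "wrist"; returns a dict with "img" (384x512x3 uint8, blue, green, red), "K" (3x3 intrinsics, pixels), "world_to_cam" (4x4, takes a point from world to camera coordinates). Camera axes: x right, y down, z forward; pixel columns grow to the right and rows downward; lengths in mm; the calibration is good to about 2 mm. The wrist camera is an equidistant fisheye: a pixel r from the principal point sees the ray r / f radians off the axis. A picture is of the moment at which its call begins. There is no depth.
- r.sign_off(): hands the job in, once; it reports no verdict.
Trained networks look in a picture, given as the dict that the camera call returned (one of the last four; its "shot" number tells which), for a name from the list of things; names that differ only in an ending like _2 or _b are one class to them, and where a whole thing is asked for, a point or a joint stands for the part that bears it (a point fixed in the world has none). Each returns a list of dicts, best first, with "conf" (0 to 1); they miss things now and then, are a little off and sometimes report something else, mostly with a low value. They report only what shows in the picture. A call takes as long as a camera call.
- r.outline_of(picture, thing): "region" (384x512 bool, what is visible of it).
- r.mark_of(picture, thing): "position" ([x, y, z] in mm, in world coordinates, good to about 4 mm: a listed point, or the origin of a listed thing).
The state is a dict: "clock": time; "qpos": joint angles; "qvel": joint speeds; "joint_efforts": joint torques, N m; "eef_pos": TCP position; "tcp_rot": TCP orientation; "contact_force": force on the tool from outside, world axes, zero at the start; "wrist_torque": the same for the moment, N m; "opening": opening from 0.0 (shut) to 1.0 (fully open).
Only numpy, scipy, OpenCV 4.12 (cv2) and the standard library are available. Lean on these libraries where they do the work, as an engineer would, in place of code of your own. Each camera call takes 0.05 s, during which the arm holds its last target.

## Task

The tip box stands at one end of the aluminium loading lane. Flip down the stop flag that is nearer to the box so that it lies fully across the lane, leaving the other flag up, and then push the box along the lane until it rests against the lowered flag, upright and still in the lane.

Things in the scene. Friction and masses are not known exactly. Their poses are not given: they have to be found in the camera images.
- lane: Fixed aluminium loading lane with a grey bed, 400 mm long. Origin: on the worktop, middle of the lane. x across it to the back fence, y along it to the end where the box starts, z up. Bed 6 mm thick, free width x -58 to 58 mm; front guide 20 mm tall, back fence 48 mm tall and 10 thick. Two alike flag stops are clamped on the fence. Vials stand behind the fence, only beyond y = 60 mm.
- near_stop: The stop to use, the nearer to the box: grey clamp fixed on the fence. Same axes as the lane; origin on the worktop on the lane's centre line, at the mid-plane of its flag along y. Clamp top z = 68 mm; its thumbscrew reaches x = 90 mm at z = 32 mm. Its flag parked: tip at x = 98, z = 126 mm. Flag down: blade x -12 to 63, y -7 to 7, z 28 to 71 mm. Behind the flag is free space.
- near_flag (a joint): Angle of the near flag, a steel bar with a blade, 75 mm long, 14 mm wide; hinge along the lane at x = 63, z = 60 mm of near_stop. 0 = parked, upright and leaning 28 degrees back from the lane (starts 0 to 0.15). Grows as the tip swings over to the front (-x); 2.06 = fully down, level across the lane. Light friction; past about 1.1 it falls down by itself within a second.
- far_flag (a joint): Angle of the other, like flag, 100 to 140 mm farther along the lane (-y), with the same meaning of values; it starts parked (0 to 0.15) and has to stay up.
- tip_box: Loose pipette-tip box, dark blue lid (fixed shut), 84 x 109 x 64 mm, 0.14 kg, on the lane's bed, long side across (a larger one with a lighter lid stands off the lane). Origin: middle of the underside. Its +x points along the lane to the stops; leading face 42 mm from the origin, rear face 35 mm behind it, lid lip 42. Touching the lowered flag, its origin is 49 mm from near_stop's along y.

How it is judged (in metres and radians):
On the way, in this order (a step that is already met when the one before it is completed fails the run):
1. the nearer flag is fully down while the box is still short of it (gap over 20 mm) (value of joint near_flag above 1.95 rad and y of tip_box in the frame of near_stop above 0.069 m), for 0.2 s.
2. the box stands in the lane against the lowered flag (value of joint near_flag above 1.95 rad and y of tip_box in the frame of near_stop between 0.035 and 0.064 m and x of tip_box in the frame of near_stop between -0.02 and 0.02 m and angle between tip_box's own z axis and vertical below 0.12 rad and height (world z) of tip_box below 0.02 m), for 0.2 s.
At the end, for the whole second after the job is handed in: The near flag is down (joint over 1.95 rad), the far flag still up (under 0.7 rad), and the tip box stands at rest, upright (within 7 degrees) on the lane's bed and within 20 mm of its centre line, with its leading face within 15 mm of the lowered flag (all of step 2 and value of joint far_flag below 0.7 rad and linear speed of tip_box below 0.02 m/s); the robot touches nothing.
It fails at once if the far flag is flipped down (value of joint far_flag above 1.2 rad).
It fails at once if the tip box is tipped over (angle between tip_box's own z axis and vertical above 0.5 rad).
It also fails if it takes over 38 s, if anything falls off the work surface, if the arm or the gripper's body presses on something with over 40 N, if the wrist force passes 120 N, or if a joint passes its speed limit or range.

## Working session

There is one attempt and no reset: what is moved stays moved. The work goes in short steps, Python scripts to look and compute and a tool call to move; the robot and the scene stay as the last step left them, time stands still between calls to the robot, and variables do not carry over. Pictures are saved under pics/ and viewed, and the job is handed in when it is done.

Besides the shell and the picture viewer there is one more tool, called after ">>>" as name(argument=value, ...) on one line, values as JSON. move_arm: Moves the arm, as the interface text tells. Its arguments: {"type":"object","properties":{"targets":{"type":"array","items":{"type":"number"}},"squeeze":{"type":"number"}},"required":["targets"]}

```bash
ls; mkdir -p pics; cat > h.py <<'E'
from rig import r
import cv2, numpy as np
def save(f,n): cv2.imwrite('pics/'+n+'.png', f['img'])
E
python3 - <<'E'
from h import *
s=r.sense(); print(s); print(r.grip_point_offset)
for n in ['scene','side','wrist']:
    f=r.grab_frame(n); save(f,n+'0')
    for t in ['lane','near_stop','tip_box','near_flag','far_flag']:
        m=r.mark_of(f,t); print(n,t,[(np.round(a['position'],1).tolist(),round(a['conf'],2)) for a in m[:3]])
print(r.sense()['clock'])
E
```

```text
pics
{'clock': 0.0, 'qpos': array([-1.27341379e+00,  3.53647224e-01,  1.63411866e+00, -7.51224923e-07,
        1.15517403e+00, -2.37947225e-03]), 'qvel': array([ 1.40130946e-03, -8.31268964e-05, -1.49718438e-03, -2.45023542e-04,
       -6.74435350e-04, -2.76703258e-04]), 'joint_efforts': array([-3.97018492e-03, -6.05264711e+01, -3.42080891e+01, -4.34993462e-04,
        9.35057615e-03, -6.86331674e-06]), 'eef_pos': array([ 184.43585606, -596.6876265 ,  230.56886856]), 'tcp_rot': array([-3.14024540e+00, -2.51890432e-06,  2.99762315e-01]), 'contact_force': array([0.22805777, 0.09891278, 0.19823283]), 'wrist_torque': array([ 0.04221353, -0.04631115,  0.0579201 ]), 'opening': 1.0000257166781974}
18.700000000000003
scene lane [([478.9, 160.2, -1.0], 0.74)]
scene near_stop []
scene tip_box [([478.8, 294.1, 4.3], 0.94)]Traceback (most recent call last):
  File "<stdin>", line 6, in <module>
ValueError: it knows: lane, near_stop, tip_box
```

```bash

python3 - <<'E'
from h import *
for n in ['scene','side','wrist']:
    f=r.grab_frame(n); save(f,n+'1')
    print(n, np.round(f['K'],1).tolist(), np.round(f['world_to_cam'],3).tolist())
    for t in ['lane','near_stop','tip_box']:
        m=r.mark_of(f,t); print(n,t,[(np.round(a['position'],1).tolist(),round(a['conf'],2)) for a in m[:3]])
print(r.sense()['clock'])
E
```

```text
scene [[471.0, 0.0, 243.5], [0.0, 471.0, 193.6], [0.0, 0.0, 1.0]] [[-0.636, -0.772, 0.016, 438.211], [-0.564, 0.45, -0.693, 306.559], [0.527, -0.449, -0.721, 743.648], [0.0, 0.0, 0.0, 1.0]]
scene lane [([480.2, 161.2, -2.2], 0.71)]
scene near_stop []
scene tip_box [([476.7, 294.2, 1.7], 0.62)]
side [[474.4, 0.0, 260.6], [0.0, 474.4, 187.0], [0.0, 0.0, 1.0]] [[-0.949, -0.315, 0.008, 566.467], [-0.206, 0.601, -0.773, 107.263], [0.238, -0.735, -0.635, 958.062], [0.0, 0.0, 0.0, 1.0]]
side lane [([480.2, 164.8, -1.2], 0.84)]
side near_stop []
side tip_box []
wrist [[297.3, 0.0, 252.9], [0.0, 297.3, 189.5], [0.0, 0.0, 1.0]] [[0.296, -0.955, 0.0, -624.819], [-0.917, -0.284, 0.28, -35.886], [-0.267, -0.083, -0.96, 377.229], [0.0, 0.0, 0.0, 1.0]]
wrist lane []
wrist near_stop []
wrist tip_box []
0.8
```

View pics/scene1.png

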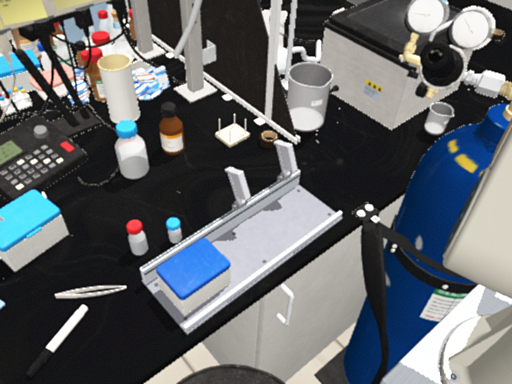

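View pics/side1.png

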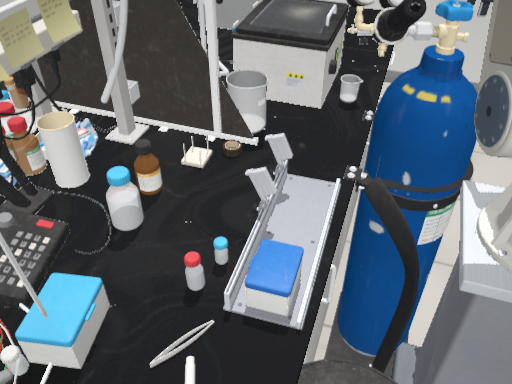

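```bash

python3 - <<'E'
from h import *
a=cv2.imread('pics/scene1.png')[130:340,130:360]; cv2.imwrite('pics/sc.png',cv2.resize(a,None,fx=3,fy=2.8,interpolation=cv2.INTER_CUBIC))
a=cv2.imread('pics/side1.png')[125:335,215:355]; cv2.imwrite('pics/si.png',cv2.resize(a,None,fx=2.8,fy=2.8,interpolation=cv2.INTER_CUBIC))
E
```

```text
(no output)
```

View pics/sc.png

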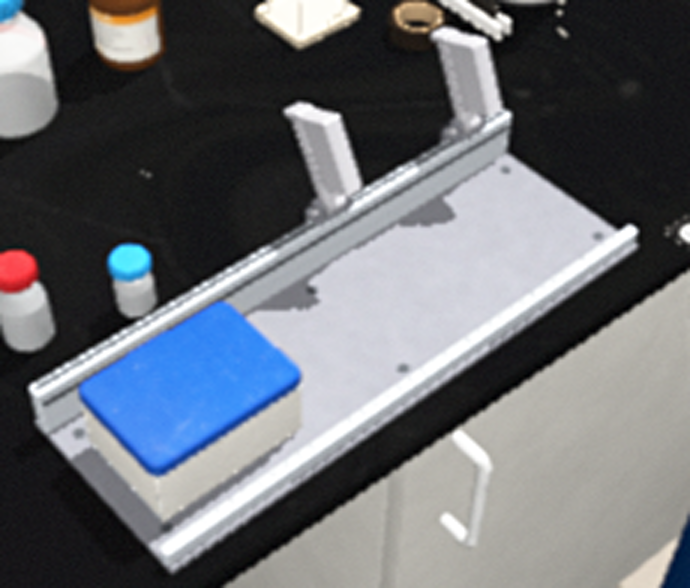

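View pics/si.png

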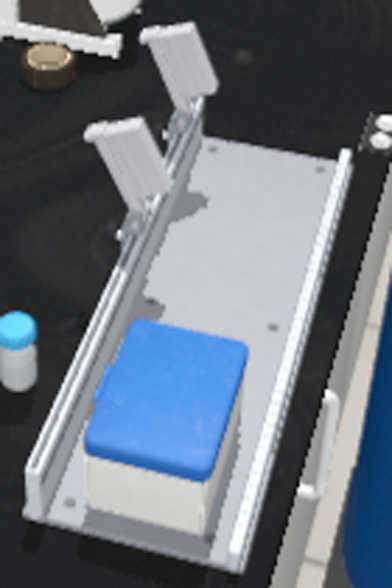

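```bash

cat >> h.py <<'E'
CAM={}
import json
def proj(cam,p):
    K,T=cam; q=T[:3,:3]@np.asarray(p,float)+T[:3,3]; u=K@q; return u[:2]/u[2]
E
python3 - <<'E'
from h import *
import pickle
from scipy.optimize import least_squares
cams={}
for n in ['scene','side']:
    f=r.grab_frame(n); cams[n]=(f['K'],f['world_to_cam'])
pickle.dump(cams,open('cams.pkl','wb'))
sc=lambda x,y:(x/3+130,y/2.8+130); si=lambda x,y:(x/2.8+215,y/2.8+125)
obs=[('scene',sc(33,386),(68,200,48)),('scene',sc(508,112),(63,-200,48)),('scene',sc(508,153),(58,-200,6)),('scene',sc(634,232),(-61,-200,20)),('scene',sc(167,551),(-61,200,20)),
('side',si(205,136),(58,-200,6)),('side',si(36,467),(63,200,48)),('side',si(345,151),(-61,-200,20)),('side',si(238,552),(-61,200,20))]
def L2W(p,q):
    c,s=np.cos(p[2]),np.sin(p[2]); return np.array([p[0]+c*q[0]-s*q[1],p[1]+s*q[0]+c*q[1],q[2]])
def res(p): return np.concatenate([proj(cams[c],L2W(p,q))-np.array(uv) for c,uv,q in obs])
o=least_squares(res,[480,162,0],x_scale=[10,10,.05],loss='soft_l1'); print(o.x); print(res(o.x).reshape(-1,2).round(1).tolist())
def tri(a,b):
    g=lambda X:np.concatenate([proj(cams['scene'],X)-a,proj(cams['side'],X)-b])
    s=least_squares(g,[560,150,120]); return s.x,np.abs(s.fun).max()
def W2L(p,X):
    c,s=np.cos(p[2]),np.sin(p[2]); d=X[:2]-p[:2]; return np.round([c*d[0]+s*d[1],-s*d[0]+c*d[1],X[2]],1)
pts={'neartip':((313,110),(113,123)),'fartip':((460,36),(167,29)),'box_leadback':((235,305),(135,322)),'box_leadfront':((298,375),(246,345)),'box_rearfront':((155,470),(208,475)),'box_rearback':((82,388),(87,445))}
for k,(a,b) in pts.items():
    X,e=tri(np.array(sc(*a)),np.array(si(*b))); print(k,X.round(1),round(e,1),W2L(o.x,X))
for n in cams: print(n,'campos',-cams[n][1][:3,:3].T@cams[n][1][:3,3])
E
```

```text
[4.77490093e+02 1.59479843e+02 3.11476126e-02]
[[-1.1, 0.4], [0.5, -0.7], [0.1, -0.3], [0.4, -2.2], [-1.0, 0.1], [0.0, -0.4], [0.3, 1.6], [1.2, -1.1], [-0.1, -0.3]]
neartip [566.6 126.5 130.5] 0.3 [ 88.1 -35.7 130.5]
fartip [5.664e+02 2.000e-01 1.297e+02] 0.2 [  83.9 -161.9  129.7]
box_leadback [515.9 228.8  50.5] 0.5 [40.6 68.1 50.5]
box_leadfront [438.1 240.3  66.7] 0.5 [-36.8  82.1  66.7]
box_rearfront [434.9 342.6  63.3] 0.2 [-36.9 184.3  63.3]
box_rearback [509.7 342.4  61.2] 0.6 [ 37.9 181.8  61.2]
scene campos [ 59.29456037 534.6014532  741.4215416 ]
side campos [331.2019688  818.15819294 686.43630674]
```

```bash

cat >> h.py <<'E'
import pickle,os
if os.path.exists('cams.pkl'): CAM=pickle.load(open('cams.pkl','rb'))
LANE=[477.5,159.5,0.0311]
def L2W(q,p=LANE):
    c,s=np.cos(p[2]),np.sin(p[2]); return np.array([p[0]+c*q[0]-s*q[1],p[1]+s*q[0]+c*q[1],q[2]])
def W2L(X,p=LANE):
    c,s=np.cos(p[2]),np.sin(p[2]); d=np.array(X[:2])-p[:2]; return np.round([c*d[0]+s*d[1],-s*d[0]+c*d[1],X[2]],1)
def boxlines(x0,x1,y0,y1,z0,z1):
    P=[(x,y,z) for x in(x0,x1) for y in (y0,y1) for z in (z0,z1)]
    return [(a,b) for i,a in enumerate(P) for b in P[i+1:] if sum(u!=v for u,v in zip(a,b))==1]
def draw(img,cam,lines,col,S=4):
    for a,b in lines:
        p=[tuple(int(v) for v in (proj(CAM[cam],L2W(q))+.5)*S) for q in (a,b)]
        cv2.line(img,p[0],p[1],col,1,cv2.LINE_AA)
E
python3 - <<'E'
from h import *
for n,(r0,r1,c0,c1) in {'scene':(220,335,130,290),'side':(215,335,215,335)}.items():
    f=cv2.imread(f'pics/{n}1.png'); im=cv2.resize(f,None,fx=4,fy=4,interpolation=cv2.INTER_CUBIC)
    draw(im,n,boxlines(-54.5,54.5,134-42,134+42,6,70),(0,0,255))
    draw(im,n,boxlines(-42,42,134-54.5,134+54.5,6,70),(0,255,0))
    draw(im,n,boxlines(-58,58,-200,200,0,6),(0,255,255))
    draw(im,n,boxlines(58,68,-200,200,6,48),(255,0,255))
    cv2.imwrite(f'pics/{n}_ov.png',im[r0*4:r1*4,c0*4:c1*4])
E
```

```text
(no output)
```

View pics/scene_ov.png

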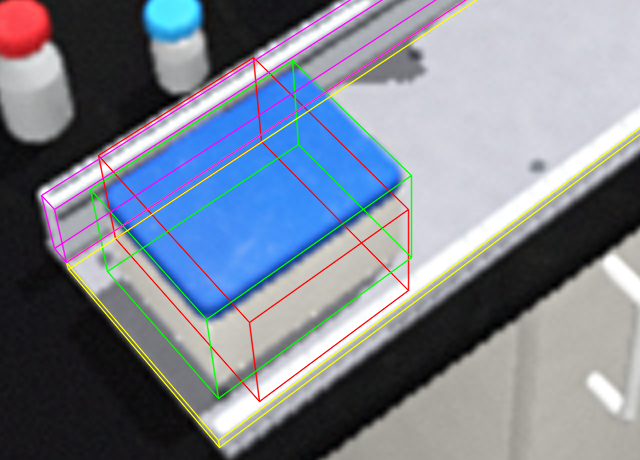

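View pics/side_ov.png

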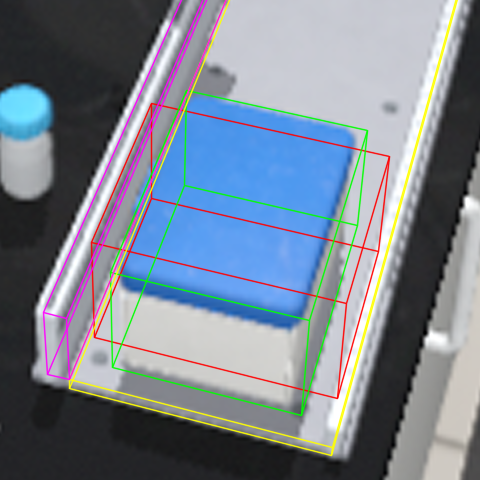

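```bash

python3 - <<'E'
from h import *
from scipy.optimize import least_squares
def tri(a,b):
    g=lambda X:np.concatenate([proj(CAM['scene'],X)-a,proj(CAM['side'],X)-b])
    s=least_squares(g,[460,150,120]); return s.x.round(0),np.abs(s.fun).max().round(1)
for k,a,b in [('cylknob',(505,113),(455,10)),('bracket',(366,211),(354,172)),('boxcornerbottom',(401,143),(318,107)),('boxtopfront',(392,73),(325,45)),('beaker',(305,70),(247,77)),('panelbottomend',(297,141),(256,142)),('smallbeaker',(440,105),(352,80)),('blackreg',(440,62),(398,18)),('bottletop',(168,107),(147,147))]:
    print(k,*tri(np.array(a),np.array(b)))
E
python3 - <<'E'
import cv2
a=cv2.imread('pics/wrist1.png'); cv2.imwrite('pics/w.png',a)
E
```

```text
cylknob [249. -99. 367.] 18.1
bracket [396. -91.   8.] 0.0
boxcornerbottom [ 546. -429.  -56.] 7.6
boxtopfront [ 517. -244.  230.] 4.3
beaker [ 696. -184.  161.] 1.2
panelbottomend [ 657. -142.    2.] 0.2
smallbeaker [ 472. -431.   78.] 2.5
blackreg [ 364. -116.  364.] 0.6
bottletop [809. 117. 126.] 2.0
```

View pics/w.png

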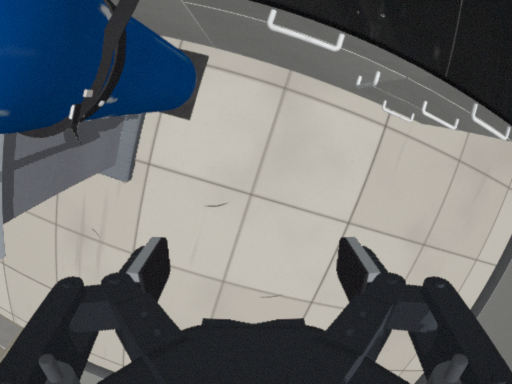

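```bash

python3 - <<'E'
import cv2
a=cv2.imread('pics/side1.png')[0:384,320:512]; b=cv2.imread('pics/scene1.png')[0:384,320:512]
cv2.imwrite('pics/cyl.png',cv2.resize(cv2.hconcat([a,b]),None,fx=2,fy=1.56,interpolation=cv2.INTER_CUBIC))
E
```

```text
(no output)
```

View pics/cyl.png

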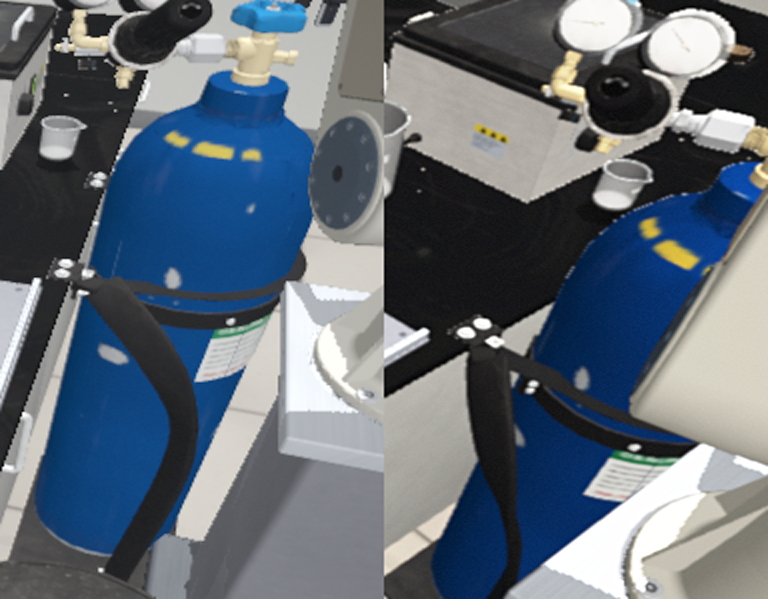

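```bash

python3 - <<'E'
from h import *
from scipy.optimize import least_squares
O=[('side',(366.5,160),-1),('side',(347.5,256),-1),('side',(476,115),1),('side',(452.5,208),1),('scene',(408,186),-1),('scene',(360.5,308),-1)]
def ray(n,uv):
    K,T=CAM[n]; d=T[:3,:3].T@np.linalg.inv(K)@np.array([*uv,1]); return -T[:3,:3].T@T[:3,3],d
def f(p):
    o=[]
    for n,uv,s in O:
        c,d=ray(n,uv); u=d[:2]/np.linalg.norm(d[:2]); v=p[:2]-c[:2]; cr=u[0]*v[1]-u[1]*v[0]
        o.append(abs(cr)-p[2])
    return o
s=least_squares(f,[280,-120,110]); print(s.x,np.round(s.fun,1))
cx,cy,R=s.x
# height of shoulder & neck top: neck top px side crop(258,75)->(449,48)
for nm,n,uv in [('necktop','side',(449,48)),('knob','side',(455,5)),('necktop','scene',(505,110))]:
    c,d=ray(n,uv); t=np.dot(np.array([cx,cy])-c[:2],d[:2])/np.dot(d[:2],d[:2]); print(nm,c+t*d)
# regulator points
def tri(a,b):
    g=lambda X:np.concatenate([proj(CAM['scene'],X)-a,proj(CAM['side'],X)-b])
    s=least_squares(g,[460,150,120]); return s.x.round(0),np.abs(s.fun).max().round(1)
C=lambda x,y:np.array((x/2+320,y/1.56)); D=lambda x,y:np.array(((x-384)/2+320,y/1.56))
print(tri(D(695,122),C(190,45)),tri(D(600,143),C(125,80)),tri(D(570,65),C(83,25)), tri(D(625,85),C(180,12)))
E
```

```text
[ 265.03415078 -227.42011545  115.51315072] [-1.5  2.  -9.4  9.4 -1.6  1.1]
necktop [ 252.66208961 -226.48994561  277.73162308]
knob [ 263.18840441 -227.30003816  366.24900265]
necktop [ 276.70958642 -224.07426546  274.7414351 ]
(array([ 330., -188.,  324.]), np.float64(0.2)) (array([ 385., -156.,  281.]), np.float64(0.5)) (array([ 439., -156.,  350.]), np.float64(1.5)) (array([346., -71., 401.]), np.float64(0.3))
```

```bash

python3 - <<'E'
from h import *
def z0(n,uv,z=0):
    K,T=CAM[n]; d=T[:3,:3].T@np.linalg.inv(K)@np.array([*uv,1]);c=-T[:3,:3].T@T[:3,3]; return (c+(z-c[2])/d[2]*d).round(0)
print(z0('scene',(297,141)),z0('scene',(215,95)),z0('scene',(140,38)),z0('side',(256,142)),z0('side',(120,130)),z0('side',(20,118)))
print('boxfront bottom',z0('scene',(401,143)),z0('scene',(325,95)))
E
```

```text
[ 658. -144.    0.] [ 938. -104.    0.] [1335. -106.    0.] [ 658. -146.    0.] [1018.  -81.    0.] [1308.  -45.    0.]
boxfront bottom [ 493. -339.    0.] [ 752. -341.    0.]
```

>>> move_arm(targets=[-1, 0, 0, -5, 0, -1, 0, 0, -10, 0, -1, 0, 0, -15, 0, -1, 0, 0, -20, 0, -1, 0, 0, -24, 0, -1, 2, -1.4, -27, 0, -1, 5.5, -4, -27, -4, -1, 9, -6.5, -27, -8, -1, 12.5, -9, -27, -12, -1, 16, -11.5, -27, -16])

```text
clock: 1.9
eef_pos: [304.1, -438.5, 501.4]
tcp_rot: [3.141, -0.0, 0.581]
contact_force: [0.6, -0.8, 0.6]
opening: 0.002
```

>>> move_arm(targets=[-1, 4.5, -2, 0, -6, -1, 9, -4, 0, -12, -1, 13.5, -6.1, 0, -18, -1, 18, -8.1, 0, -24, -1, 22.5, -10.2, 0, -30, -1, 27, -12.2, 0, -36, -1, 31, -15, 0, -42, -1, 35, -18, 0, -48, -1, 39, -21.5, 0, -54, -1, 43, -24.5, 0, -58.5])

```text
clock: 2.9
eef_pos: [528.3, -0.5, 501.6]
tcp_rot: [3.141, 0.0, 1.604]
contact_force: [1.0, 0.0, -0.1]
opening: 0.002
```

```bash

python3 - <<'E'
from h import *
f=r.grab_frame('wrist'); save(f,'w2'); s=r.sense(); print(s['eef_pos'],s['tcp_rot'],s['qpos'],s['clock'])
for t in ['near_stop','tip_box','lane']:
    print(t,[(W2L(a['position']),a['position'].round(1) if hasattr(a['position'],'round') else a['position'],round(a['conf'],2)) for a in r.mark_of(f,t)[:2]])
E
```

```text
[530.22876861   5.87364158 500.92497705] [ 3.1406019  -0.00461366  1.61222815] [ 0.00524534  0.05729216  1.43096236  0.00466204  1.65251404 -0.03580173] 2.95
near_stop []
tip_box [(array([  1.6, 136.9,   5.9]), [474.8, 296.4, 5.9], 0.94)]
lane [(array([4.1, 2.2, 2.1]), [481.5, 161.8, 2.1], 0.6)]
```

View pics/w2.png

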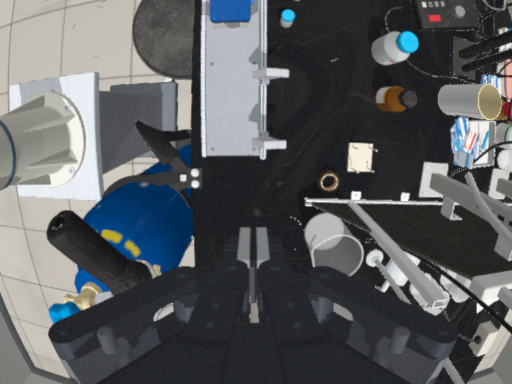

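>>> move_arm(targets=[-1, 2.4, 1.6, 4, 0, -1, 4.8, 3.2, 8, 0, -1, 7.2, 4.8, 12, 0, -1, 9.6, 6.4, 16, 0, -1, 12.2, 7.9, 20, 0, -1, 12.2, 7.9, 20, 0])

```text
clock: 3.7
eef_pos: [602.0, 122.0, 295.0]
tcp_rot: [-3.133, 0.001, 1.599]
contact_force: [-0.3, 0.3, -0.1]
opening: -0.002
```

```bash

python3 - <<'E'
from h import *
f=r.grab_frame('wrist'); save(f,'w3'); s=r.sense(); print(s['eef_pos'],s['tcp_rot'],s['clock'])
pickle.dump((f['K'],f['world_to_cam']),open('w3.pkl','wb'))
for t in ['near_stop','tip_box','lane']:
    print(t,[(W2L(a['position']),np.round(a['position'],1),round(a['conf'],2)) for a in r.mark_of(f,t)[:2]])
E
```

```text
[602.58868472 120.91011833 298.2145231 ] [-3.13605935e+00  1.22877277e-03  1.59958230e+00] 3.75
near_stop []
tip_box [(array([ -0.3, 138. ,   9.5]), array([472.9, 297.4,   9.5]), 0.62)]
lane [(array([ 3. ,  3.3, -0.7]), array([480.4, 162.9,  -0.7]), 0.92)]
```

View pics/w3.png

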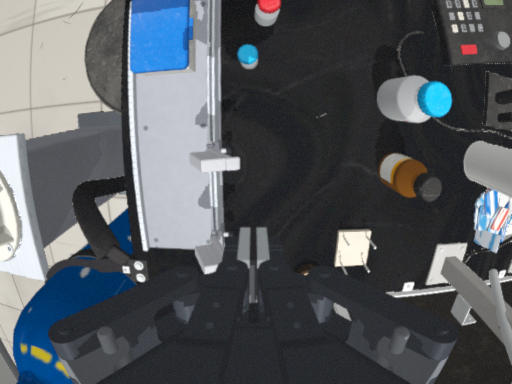

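```bash

cat >> h.py <<'E'
def wray(cam,uv,z):
    K,T=cam; v=(np.array(uv,float)-[K[0,2],K[1,2]]); rr=np.linalg.norm(v); th=rr/K[0,0]
    d=np.array([*(v/rr*np.sin(th)),np.cos(th)]); d=T[:3,:3].T@d; c=-T[:3,:3].T@T[:3,3]; return c+(z-c[2])/d[2]*d
E
python3 - <<'E'
from h import *
W=pickle.load(open('w3.pkl','rb'))
for k,uv,z in [('lid lead front',(133,72),68),('lid lead back',(188,71),68),('lid back rear-ish',(188,2),68),('lid front rear-ish',(133,2),68),('bed far front',(147,248),10),('bed far back',(213,246),6),('neartip',(230,160),128),('fartip',(207,265),128)]:
    print(k,W2L(wray(W,uv,z)))
# box region refinement: candidate model overlays
for n,(r0,r1,c0,c1) in {'scene':(220,335,130,290),'side':(215,335,215,335)}.items():
    f=cv2.imread(f'pics/{n}1.png'); im=cv2.resize(f,None,fx=4,fy=4,interpolation=cv2.INTER_CUBIC)
    draw(im,n,boxlines(-42,35,134-52,134+52,6,66),(0,255,0))
    cv2.imwrite(f'pics/{n}_ov2.png',im[r0*4:r1*4,c0*4:c1*4])
a=cv2.imread('pics/scene_ov2.png');b=cv2.imread('pics/side_ov2.png'); b=b[:460]
cv2.imwrite('pics/ov2.png',cv2.resize(cv2.hconcat([a,b]),None,fx=.7,fy=.7,interpolation=cv2.INTER_AREA))
E
```

```text
lid lead front [-32.5  79.8  68. ]
lid lead back [41.6 74.9 68. ]
lid back rear-ish [ 40.6 167.2  68. ]
lid front rear-ish [-34.8 177.8  68. ]
bed far front [ -58.5 -197.7   10. ]
bed far back [  55.6 -191.7    6. ]
neartip [ 97.8 -27.6 128. ]
fartip [  66.3 -155.   128. ]
```

View pics/ov2.png

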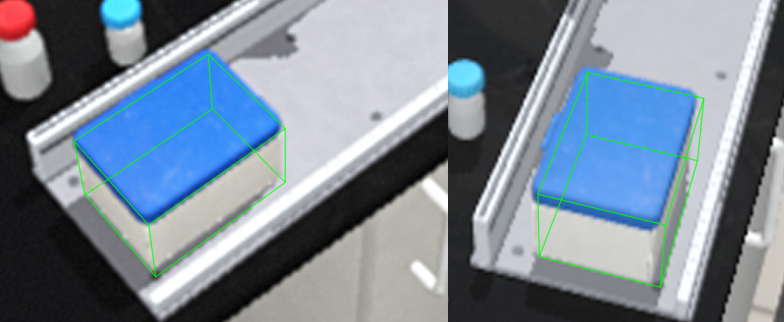

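>>> move_arm(targets=[-1, 0, 0, 4, 0, -1, 0, 0.2, 8, 0, -1, 0, 0.3, 12, 0, -1, 0, 0.3, 16, 0, -1, 0, 0.3, 19, 0, -1, 0, 0.3, 19.3, 0, -1, 0, 0.3, 19.3, 0])

```text
clock: 4.6
eef_pos: [607.5, 121.0, 109.8]
tcp_rot: [3.14, -0.0, 1.599]
contact_force: [0.8, 0.2, 1.0]
opening: -0.001
```

```bash

python3 - <<'E'
from h import *
s=r.sense(); print(s['eef_pos'],W2L(s['eef_pos']),s['tcp_rot'],s['clock'])
f=r.grab_frame('side'); save(f,'s4')
a=f['img'][100:260,200:380]; cv2.imwrite('pics/s4c.png',cv2.resize(a,None,fx=3.5,fy=3.5,interpolation=cv2.INTER_CUBIC))
E
```

```text
[607.50622455 121.03026979 109.83683682] [128.7 -42.5 109.8] [ 3.14017540e+00 -1.26408141e-04  1.59898002e+00] 4.6
```

View pics/s4c.png

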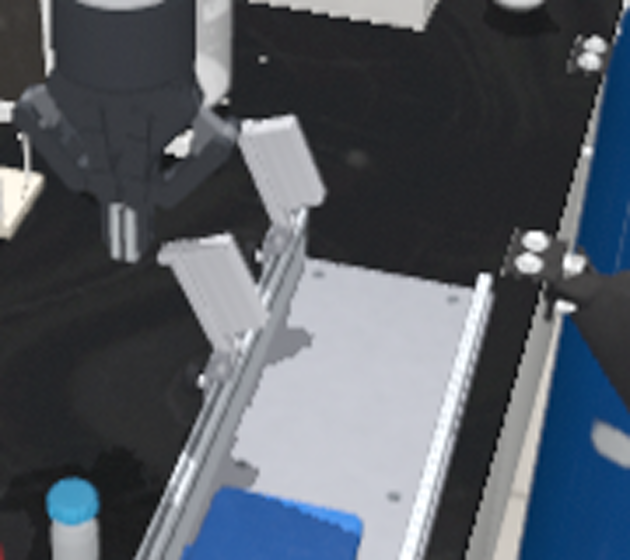

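>>> move_arm(targets=[-1, 0.5, -1, 0.7, 0, -1, 0.5, -2.5, 0.7, 0, -1, 0.5, -4, 0.7, 0, -1, 0.5, -5.3, 0.7, 0, -1, 0.5, -6.5, 0.7, 0, -1, 0.5, -7.7, 0.7, 0, -1, 0.5, -8.9, 0.7, 0, -1, 0.5, -10, 0.7, 0, -1, 0.5, -10, 0.7, 0])

```text
clock: 5.55
eef_pos: [504.8, 123.7, 101.2]
tcp_rot: [-3.14, 0.0, 1.6]
contact_force: [-0.1, 0.2, 0.1]
opening: -0.004
```

```bash

python3 - <<'E'
from h import *
s=r.sense(); print(s['eef_pos'],W2L(s['eef_pos']),s['tcp_rot'],s['contact_force'],s['clock'])
for i in range(3): f=r.grab_frame('side')
save(f,'s5')
a=f['img'][100:300,200:380]; cv2.imwrite('pics/s5c.png',cv2.resize(a,None,fx=3,fy=3,interpolation=cv2.INTER_CUBIC))
E
```

```text
[504.82043901 123.664697   101.15955226] [ 26.2 -36.7 101.2] [-3.14030204e+00  2.27588943e-04  1.60026763e+00] [-0.06348048  0.21226371  0.09083859] 5.55
```

View pics/s5c.png

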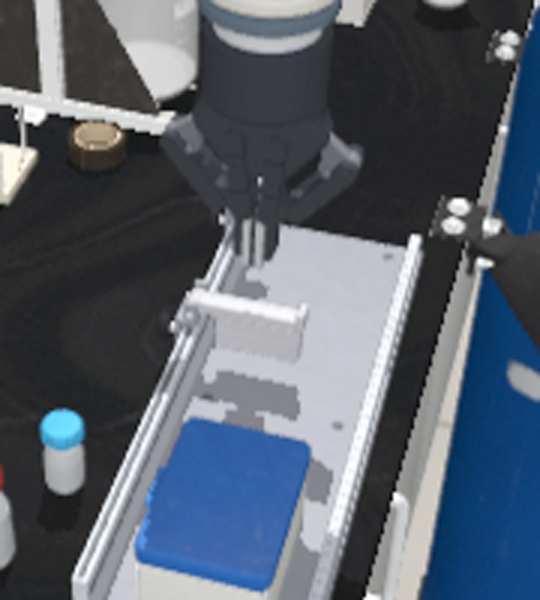

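>>> move_arm(targets=[-1, 0, 0, -4, 0, -0.5, 3, -0.5, -6, 0, 0, 8, -1, -6, 0, 0, 13, -1.5, -6, 0, 0, 18, -2, -6, 0, 0, 22.5, -2.1, -6, 0, 0, 26, -2.1, -6, 0, 0, 26, -2.1, -6, 0, 0, 26, -2.1, -6, 0])

```text
clock: 6.6
eef_pos: [478.0, 383.5, 160.8]
tcp_rot: [-3.141, 0.001, 1.602]
contact_force: [-0.1, 0.9, -0.8]
opening: 0.498
```

```bash

python3 - <<'E'
from h import *
s=r.sense(); print(s['eef_pos'],W2L(s['eef_pos']),s['tcp_rot'],s['opening'],s['clock'])
f=r.grab_frame('side'); save(f,'s6')
f=r.grab_frame('wrist'); save(f,'w6')
g=r.grab_frame('scene')
for n,q in [('w',f),('s',g)]:
    for t in ['near_stop','tip_box']: print(n,t,[(W2L(a['position']),round(a['conf'],2)) for a in r.mark_of(q,t)[:2]])
cv2.imwrite('pics/m6.png',cv2.resize(cv2.hconcat([cv2.imread('pics/s6.png'),f['img']]),None,fx=.78,fy=.78))
E
```

```text
[477.95249468 383.54943882 160.84381957] [  7.4 223.9 160.8] [-3.14133536e+00  5.63855398e-04  1.60162653e+00] 0.49767237660334906 6.6
w near_stop []
w tip_box [(array([  3.7, 135.4,   7.8]), 0.6)]
s near_stop [(array([  3.6, -32.8,  -0.3]), 0.64)]
s tip_box [(array([  4.8, 134. ,   3.9]), 0.57)]
```

View pics/m6.png

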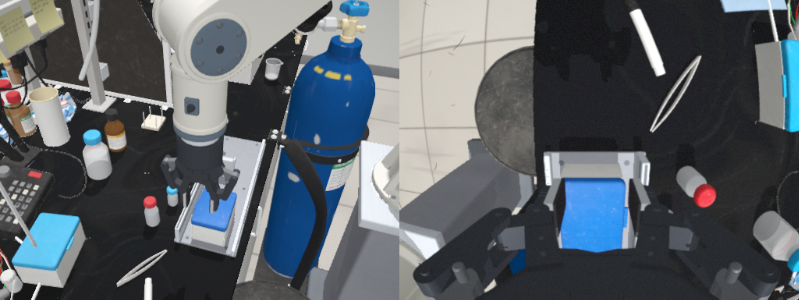

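>>> move_arm(targets=[0, 0, 0, 4, 0, 0, 0, 0, 8, 0, 0, 0, 0, 11, 0, 0, 0, 0, 13, 0, 0, 0, 0, 13.5, 0, 0, 0, 0, 13.5, 0])

```text
clock: 7.55
eef_pos: [477.8, 382.6, 25.9]
tcp_rot: [-3.141, 0.001, 1.6]
contact_force: [0.5, 0.2, 0.3]
opening: 0.497
```

```bash

python3 - <<'E'
from h import *
s=r.sense(); print(s['eef_pos'],W2L(s['eef_pos']),s['tcp_rot'],s['contact_force'],s['clock'])
f=r.grab_frame('wrist'); save(f,'w7')
g=r.grab_frame('side')
cv2.imwrite('pics/m7.png',cv2.resize(cv2.hconcat([g['img'],f['img']]),None,fx=.78,fy=.78))
E
```

```text
[477.8394186  382.61598617  25.94989363] [  7.3 223.   25.9] [-3.14068957e+00  7.01384140e-04  1.59962741e+00] [0.45562487 0.17922253 0.25670956] 7.55
```

View pics/m7.png

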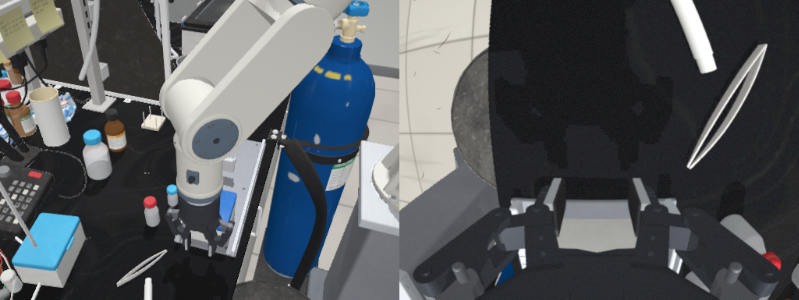

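>>> move_arm(targets=[0, -1.5, 0, 0, 0, 0, -2.4, 0, 0, 0, 0, -3.2, 0, 0, 0, 0, -4.1, 0, 0, 0, 0, -5, 0, 0, 0, 0, -6, 0, 0, 0, 0, -7, 0, 0, 0, 0, -8, 0, 0, 0, 0, -8.8, 0, 0, 0, 0, -9.5, 0, 0, 0])

```text
clock: 8.65
eef_pos: [480.8, 287.4, 26.3]
tcp_rot: [3.142, -0.0, 1.6]
contact_force: [0.4, 2.7, 2.1]
opening: 0.501
```

```bash

cat > look.py <<'E'
from h import *
import sys
s=r.sense(); print(s['eef_pos'],W2L(s['eef_pos']),s['tcp_rot'],s['contact_force'],s['clock'])
n=sys.argv[1]
f=r.grab_frame('scene'); g=r.grab_frame('side')
for m,q in (('scene',f),('side',g)): print(m,[(t,[(W2L(a['position']),round(a['conf'],2)) for a in r.mark_of(q,t)[:2]]) for t in ('tip_box','near_stop')])
save(f,'sc'+n); save(g,'si'+n)
a=cv2.resize(f['img'][100:340,130:360],None,fx=1.7,fy=1.7,interpolation=cv2.INTER_CUBIC);b=cv2.resize(g['img'][100:340,180:400],None,fx=1.7,fy=1.7,interpolation=cv2.INTER_CUBIC)
cv2.imwrite('pics/m'+n+'.png',cv2.hconcat([a,b]))
E
python3 look.py 8
```

```text
[480.77935659 287.42629848  26.30375272] [  7.3 127.8  26.3] [ 3.14158475e+00 -5.67995156e-05  1.59978541e+00] [0.36756433 2.71976227 2.08981365] 8.65
scene [('tip_box', [(array([ 4. , 61.2,  4.2]), 0.72)]), ('near_stop', [(array([  4.7, -32. ,  -1.9]), 0.57)])]
side [('tip_box', [(array([ 3.6, 63.3,  4.3]), 0.79)]), ('near_stop', [])]
```

View pics/m8.png

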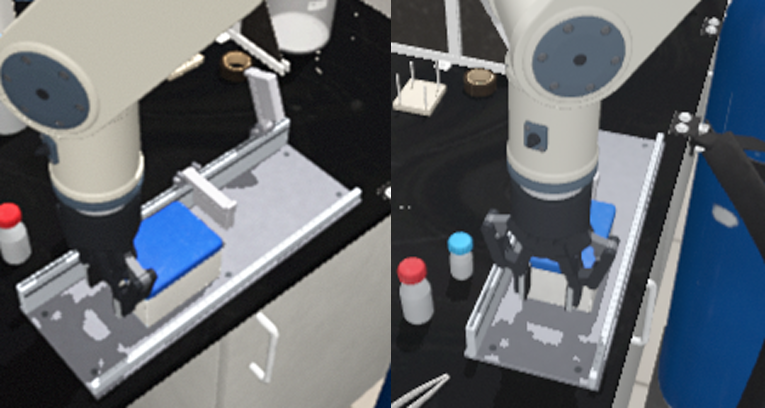

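>>> move_arm(targets=[0, -0.8, 0, 0, 0, 0, -1.5, 0, 0, 0, 0, -2.2, 0, 0, 0, 0, -2.7, 0, 0, 0, 0, -3, 0, 0, 0, 0, -3.2, 0, 0, 0, 0, -3.2, 0, 0, 0])

```text
clock: 9.65
eef_pos: [481.6, 255.7, 26.3]
tcp_rot: [-3.141, 0.0, 1.6]
contact_force: [-0.5, 0.2, 1.0]
opening: 0.499
```

>>> move_arm(targets=[0, -0.1, 0, 0, 0, 0, -0.2, 0, 0, 0, 0, -0.3, 0, 0, 0])

```text
clock: 9.95
eef_pos: [482.0, 255.2, 26.6]
tcp_rot: [3.141, -0.003, 1.599]
contact_force: [-5.3, 18.3, 0.9]
opening: 0.497
```

```bash
python3 look.py 9
```

```text
[481.97785553 255.24527112  26.58451212] [ 7.5 95.6 26.6] [ 3.14069652e+00 -3.08951563e-03  1.59877002e+00] [-5.32681629 18.26008829  0.92212034] 9.95
scene [('tip_box', [(array([ 5.6, 29.9,  4.3]), 0.85)]), ('near_stop', [])]
side [('tip_box', [(array([ 4.2, 33.7,  2.8]), 0.67)]), ('near_stop', [])]
```

View pics/m9.png

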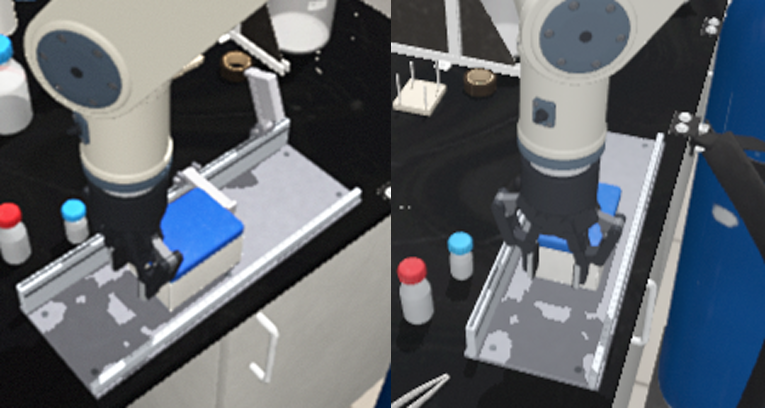

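>>> move_arm(targets=[0, 0.3, 0, 0, 0, 0, 1, 0, 0, 0, 0, 3, 0, 0, 0, 0, 6, 0, 0, 0, 0, 8, 0, -4, 0, 0, 8, 0, -9, 0, 0, 8, 0, -14, 0, 0, 6, -1, -19, 0, 0, 3, -3, -22, 0, 0, 3, -3, -22, 0])

```text
clock: 11.25
eef_pos: [450.9, 281.1, 251.0]
tcp_rot: [3.136, -0.002, 1.6]
contact_force: [-0.1, -0.3, -0.8]
opening: 0.5
```

```bash
python3 look.py 10; python3 - <<'E'
from h import *
f=r.grab_frame('wrist'); save(f,'w10'); pickle.dump((f['K'],f['world_to_cam']),open('w10.pkl','wb'))
E
```

```text
[450.90295773 281.05494859 250.99448297] [-22.8 122.3 251. ] [ 3.13649661e+00 -2.00481551e-03  1.59952679e+00] [-0.11056501 -0.26170308 -0.81557824] 11.25
scene [('tip_box', [(array([ 4.4, 30.2,  6. ]), 0.76)]), ('near_stop', [])]
side [('tip_box', [(array([ 2.7, 33.2,  3.9]), 0.79)]), ('near_stop', [])]
```

View pics/m10.png

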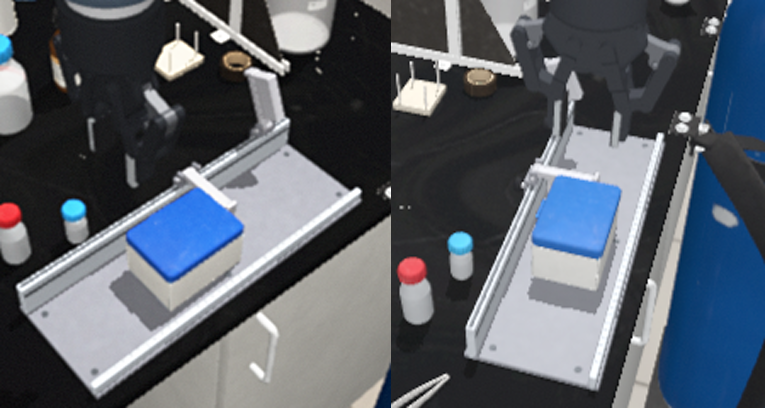

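View pics/w10.png

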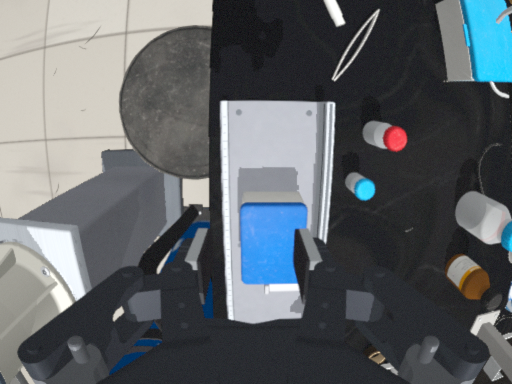

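```bash
python3 - <<'E'
from h import *
a=cv2.imread('pics/w10.png')[180:310,210:345]; cv2.imwrite('pics/w10c.png',cv2.resize(a,None,fx=4.4,fy=4.4,interpolation=cv2.INTER_CUBIC))
for n in ('scene','side'):
    im=cv2.resize(cv2.imread(f'pics/{n[:2]}10.png'),None,fx=4,fy=4,interpolation=cv2.INTER_CUBIC)
    draw(im,n,boxlines(-38,39,31-54.5,31+54.5,6,68),(0,255,0))
    draw(im,n,boxlines(-12,63,-31-7,-31+7,28,71),(0,0,255))
    p=(proj(CAM[n],L2W((0,20,40)))*4).astype(int); cv2.imwrite(f'pics/{n}_o10.png',im[max(0,p[1]-220):p[1]+220,p[0]-200:p[0]+200])
cv2.imwrite('pics/o10.png',cv2.hconcat([cv2.imread('pics/scene_o10.png'),cv2.imread('pics/side_o10.png')]))
E
```

```text
(no output)
```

View pics/o10.png

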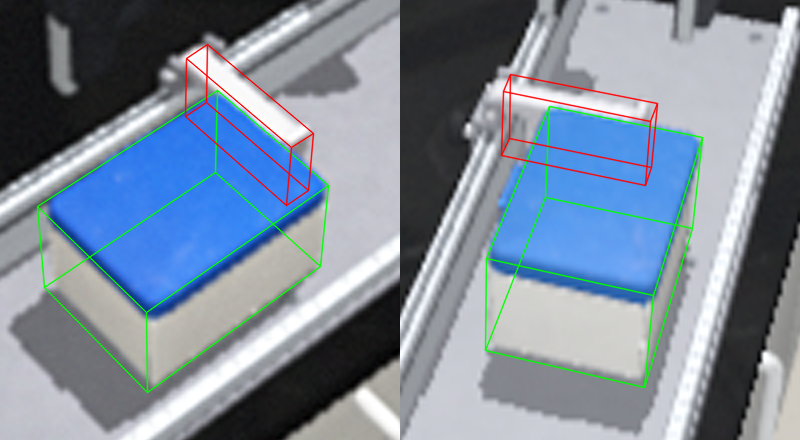

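View pics/w10c.png

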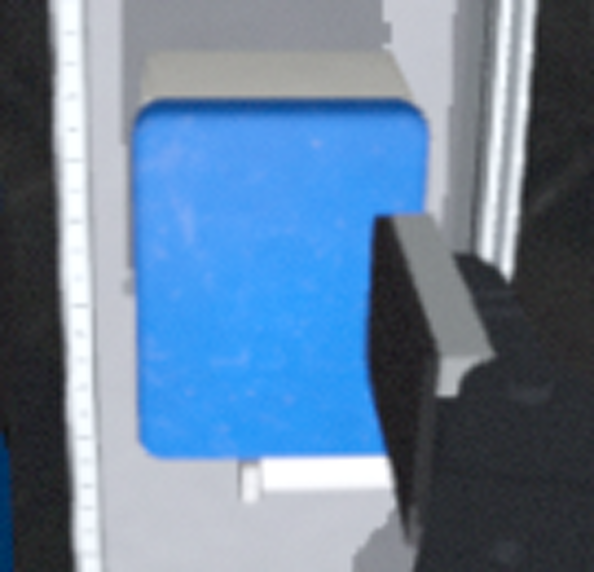

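```bash
python3 - <<'E'
from h import *
a=cv2.imread('pics/sc9.png');b=cv2.imread('pics/sc10.png')
up=lambda i:cv2.resize(i,None,fx=8,fy=8,interpolation=cv2.INTER_CUBIC)
for (x,y,w,h) in [(258,222,22,40),(255,225,20,30)]:
    t=up(a[y:y+h,x:x+w]); s=up(b[y-4:y+h+4,x-4:x+w+4]); m=cv2.matchTemplate(s,t,cv2.TM_CCOEFF_NORMED); _,v,_,l=cv2.minMaxLoc(m); print(v,(l[0]-32)/8,(l[1]-32)/8)
print(proj(CAM['scene'],L2W((-38,-22,60)))-proj(CAM['scene'],L2W((-38,-20,60))))
E
```

```text
0.9967211484909058 -0.125 0.125
0.9978811740875244 -0.125 0.125
[ 0.782267   -0.55066326]
```

```bash
python3 - <<'E'
from h import *
print(r.sense()['contact_force'],r.sense()['qvel'].round(3)); print(r.sign_off())
E
```

```text
[-0.65134887  0.76223266 -0.66318834] [-0.002 -0.002 -0.003 -0.     0.002 -0.002]
the job is handed in; nothing more can be done
None
```

I flipped the nearer flag down from behind with the shut fingers, then pushed the box with half-open fingers until the force rose to about 18 N against the flag. I backed off, lifted clear and handed in at about 11.5 s. `sign_off` gives no verdict, so I don't know the result.

**Last checks:**
- **Flags:** the pictures show the near flag down across the lane and the far flag still up.
- **Box:** it stands upright and square to the lane, about 4 mm off the centre line. It moved only about 0.4 mm when the fingers let go.
- **Robot:** it was clear of everything and still.

**Disagreement with the text:** the text says the box's long side lies across the lane, but the images show it lies along the lane, with the lid lip on the fence side. Touching the flag then puts the box's origin about 61.5 to 62 mm from the stop, not 49 mm. That is inside the 64 mm limit by only about 2 mm. The network's positions for the box and the stop gave a gap of 62 to 66 mm, and at about 4 mm accuracy they can't confirm it is under the limit.

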